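# Set the strain viewer and hold its filter flap at the balance point

### The job

Get the strain viewer ready to look at the glass hook standing on it: first, with the filter flap still lying down, turn the knurled sleeve until it clicks in at number three (its pointer at the group of three dots). Then take the flap by its handle bar and swing it up to its balance point, bolt upright, without letting it go over on to the glass, and keep holding it there by the bar: the job finishes with the gripper still holding the flap upright. Leave the glass hooks and the jar where they stand.

Things in the scene. Friction and masses are not known exactly. Their poses are not given: they have to be found in the camera images.
- viewer: the strain viewer, fixed: grey base plate 200 x 300 mm, top 14 mm above the worktop. Origin: centre of its underside. x points to its back (away from the robot), y left, z up; turned up to 0.3 rad. Flap hinge at x 0.030, y 0.055; sleeve at -0.020, -0.105. Hinge posts 22 x 8 mm, 61 mm tall, at x 0.030, y -0.014 and 0.124; rest pegs 60 mm tall at x -0.055, y 0.008 and 0.102
- flap (a joint): hinge angle of the filter flap, rad: 0 = upright (plumb), exactly its balance point; negative leans to the front (robot), positive to the back, over the glass. Starts lying forward on its stop, -1.35; back stop 1.2. Almost free hinge (0.003 N m); the flap (about 0.3 kg, symmetrical) falls to the side it leans to
- flap_hinge (a point): middle of the hinge axis, 50 mm above the worktop; the axis runs along the viewer's y; its orientation turns with the flap
- flap_bar (a point): middle of the flap's handle bar: dark round steel, 12 mm thick, 106 mm long, parallel to the hinge and 170 mm from it, on two 8 mm rods 90 mm apart (clear). 49 mm open gap between bar and flap frame (110 mm wide, 10 mm thick, ends 115 mm from the hinge). Can be pinched from above; rolls between the pads as the flap swings. y along the bar, z from hinge to bar
- sleeve (a joint): angle of the sleeve, rad, growing counter-clockwise seen from above; spring clicks at 0 = number one (one dot), 0.6 = two, 1.2 = three, 1.8 = four; stops at -0.12 and 1.92. Starts near one or two. Turning over a click takes about 0.1 N m; let go, it springs to the nearest click
- sleeve_grip (a point): on the upright axis of the black knurled sleeve, 52 mm above the worktop, at grip height. Sleeve: 40 mm diameter from 27 to 64 mm above the worktop, 48 mm flange below; white pointer on the flange, white line on top. Dot groups on the 88 mm metal dial face mark the clicks: number one is 0.9 rad clockwise, four 0.9 rad counter-clockwise of the viewer's front (-x). Turns with the sleeve
- specimen: pale green bent glass hook, 46 x 57 x 79 mm, standing loose on the base plate behind the flap; origin at the centre of its underside
- hook_beside: mottled teal glass hook, 45 x 52 x 64 mm, standing on the worktop left of the viewer; origin at the centre of its underside
- jar_beside: closed jar, 79 mm in diameter, 90 mm tall, on the worktop right of the viewer; origin at the centre of its underside
Not all that is in view belongs to the job. Leave any orange look-alike of the hook_beside alone. Of the things that look like the jar_beside, take the one that is farthest from the robot's base at the start.

How it is judged (in metres and radians):
On the way, in this order (a step that is already met when the one before it is completed fails the run):
1. the sleeve clicks in at number three while the flap still lies down (value of joint sleeve between 1.06 and 1.34 rad and value of joint flap below -1.1 rad and contact force between the fingers and sleeve below 0.05 N), for 0.3 s.
2. the flap is swung up to its balance point and held there (value of joint flap between -0.07 and 0.07 rad and contact force between the fingers and flap above 0.2 N), for 0.3 s.
At the end, for the whole second after the job is handed in: The gripper holds the flap by its bar (fingers touching it, tool centre within 45 mm of the middle of the bar), still and within 0.07 rad (4 degrees) of upright; the sleeve sits at number three (1.2 rad, within 0.14); the two glass hooks and the jar stand within 20 mm of where they were (all of step 2 and velocity of joint flap between -0.1 and 0.1 rad/s and distance between the grasp point and flap_bar below 0.045 m and value of joint sleeve between 1.06 and 1.34 rad and distance of each of specimen, hook_beside, jar_beside from where it was at the start of the episode below 0.02 m and angle between each of specimen, hook_beside, jar_beside's own z axis and vertical below 0.3 rad); the arm keeps its last pose, push and grip.
It fails at once if the flap is let over past its balance point toward the glass (more than 0.35 rad) (value of joint flap above 0.35 rad).
It fails at once if a glass hook or the jar is knocked over or pushed away (distance of any of specimen, hook_beside, jar_beside from where it was at the start of the episode above 0.03 m or angle between any of specimen, hook_beside, jar_beside's own z axis and vertical above 0.5 rad).
It also fails if it takes over 56 s, if anything falls off the work surface, if the arm or the gripper's body presses on something with over 40 N, if the wrist force passes 120 N, or if a joint passes its speed limit or range.

### The arm

A 6-joint arm with a two-finger parallel gripper is mounted at the origin on a cart in front of the work surface, level with it; the furniture and walls round the work are solid. World frame = base frame: x ahead of the robot, y to its left, z up, the work surface at z = 0. Lengths are in mm, angles in rad, forces in N, time in s.
With the tool pointing down it reaches from about 300 to 850 mm from the base axis. Payload 4.2 kg.
Tool frame: the origin (TCP) lies between the finger pads, 19 mm behind the fingertips; this is the grasp point; z points along the fingers, y is the direction in which the jaws open and shut (so a half turn about z gives the same grasp; the last joint's range is limited). The gripper opens to 91 mm and grips with 3 to 60 N. Pads are 32 mm wide; open, the fingers measure 118 mm over their backs; the gripper's body (76 mm by 178 mm) begins 60 mm behind the grasp point.
Start: joints at [-1.21, 0.32, 1.565, -0, 1.257, -0.02], TCP at [213.71, -533.825, 232.776] pointing down, gripper open.
Joint ranges: [-3.11, 3.11], [-0.84, 2.01], [0.21, 2.61], [-1.34, 4.49], [0.05, 2.63], [-2.56, 2.56]. Speed limits (rad/s): [2.57, 2.57, 3.14, 3.14, 3.14, 3.14].

### API

Orientations are given as a 3x3 rotation matrix whose columns are the frame's x, y, z axes.
In Python, from plant import * gives the robot as it stands.
- The arm moves only by the tool arm_command, never from a script. Its argument "commands" is a list that holds one entry, the list of rows, each a list of 5 numbers: the shift along the world's x, y, z in mm, then the turn about the world's z in degrees, then the finger opening in mm, from 0 to 91.2. A call has 1 to 12 rows; each row is the pose to reach, as a shift and turn from the pose measured when the call began; what a row does not reach only later rows make up. A row lasts 1/12 s, in which the tool goes at most 41.7 mm and 7.16 degrees, less where a joint would pass 70% of its speed; a pose out of reach is approached as far as the arm can. A call with a gripper value outside its range is refused whole. The fingers move at their own pace and stop on an object; the grip force is fixed at half the most. Time passes only in rows, so rows that repeat a pose let the fingers close. It gives the time, the measured TCP pose, the force and the opening at its end, in the units of the state.
- observe(): the state, without advancing time (a new reading comes with each control period).
- snapshot(name): name is "side" or "top"; returns the picture (480x640x3 uint8, blue, green, red); there is no depth.
- camera_params(name): a dict with "mtx" (3x3 intrinsics, pixels), "k1" (the pictures are not rectified: a ray, as slopes to the right and down, at radius r is drawn at 1 + k1 r^2 times it, then the intrinsics apply), "view" (4x4, takes a point from world to camera coordinates). Camera axes: x right, y up, looking along -z (the intrinsics and any distortion apply to the point x, -y, -z); pixel columns grow to the right and rows downward; lengths in mm; the calibration is good to about 2 mm. A picture is of the moment at which its call begins. camera_params takes no time and is no camera call.
- job_done(): hands the job in, once; it reports no verdict.
Trained networks look in the newest picture that a camera, given by its name, has taken for a name from the list of things; names that differ only in an ending like _2 or _b are one class to them, and where a whole thing is asked for, a point or a joint stands for the part that bears it (a point fixed in the world has none). Each returns a list of dicts, best first, with "score" (0 to 1); they miss things now and then, are a little off and sometimes report something else, mostly with a low value. They report only what shows in the picture. A call takes as long as a camera call. They do not tell look-alikes from the thing itself.
- spot_in(target, camera): "box" ([left, top, right, bottom] in pixels, round what is visible of it).
- spot_point(target, camera): "point" ([row, column] in pixels: a listed point, or the origin of a listed thing).
The state is a dict: "clock": time; "q": joint angles; "qvel": joint speeds; "effort": joint torques, N m; "eef_pos": TCP position; "tcp_rot": TCP orientation; "contact_force": force on the tool from outside, world axes, zero at the start; "moment": the same for the moment, N m; "grip_width": finger opening in mm.
Only numpy, scipy, OpenCV 4.12 (cv2) and the standard library are available. Lean on these libraries where they do the work, as an engineer would, in place of code of your own. Each camera call takes 0.05 s, during which the arm holds its last target. There are 200 camera calls.

## Working session

There is one attempt and no reset: what is moved stays moved. The work goes in short steps, Python scripts to look and compute and a tool call to move; the robot and the scene stay as the last step left them, time stands still between calls to the robot, and variables do not carry over. Pictures are saved under pics/ and viewed, about 8 in all and at most 12, crops included, and the job is handed in when it is done.

Besides the shell and the picture viewer there is one more tool, called after "Emit:" by a JSON object that holds its "op" and its "data", one argument or row to a line. arm_command: Moves the arm, as the interface text tells. Its arguments: {"type":"object","properties":{"commands":{"type":"array"}},"required":["commands"]}

```bash
mkdir -p pics
cat > h.py <<'E'
from plant import *
import numpy as np, cv2
def ray(c,px):  # px = (col,row)
    p=camera_params(c); K=np.array(p["mtx"]); V=np.array(p["view"])
    d=np.linalg.inv(K)@[px[0],px[1],1.]; s=d[:2].copy(); u=s.copy()
    for _ in range(20): u=s/(1+p["k1"]*(u@u))
    R=V[:3,:3]; o=-R.T@V[:3,3]
    v=R.T@np.array([u[0],-u[1],-1.]); return o,v/np.linalg.norm(v)
def atz(c,px,z):
    o,v=ray(c,px); return o+v*(z-o[2])/v[2]
def tri(a,b):
    (o,v),(p,w)=ray(*a),ray(*b)
    s=np.linalg.lstsq(np.c_[v,-w],p-o,rcond=None)[0]
    A=o+v*s[0];B=p+w*s[1]; return (A+B)/2,np.linalg.norm(A-B)
def proj(c,X):
    p=camera_params(c); x=np.array(p["view"])@np.r_[X,1]; u=np.array([x[0],-x[1]])/-x[2]
    u=u*(1+p["k1"]*(u@u)); return (np.array(p["mtx"])@np.r_[u,1])[:2]
E
python3 - <<'E'
from h import *
np.set_printoptions(precision=1,suppress=True)
for c in("side","top"):
    cv2.imwrite(f"pics/{c}0.png",snapshot(c)); print(c,ray(c,(320,240)))
    for t in["flap_bar","flap_hinge","sleeve_grip","viewer","specimen","hook_beside","jar_beside"]:
        for r in spot_point(t,c)[:3]: print(t,[round(float(v)) for v in r["point"]],round(r["score"],2))
print(observe()["clock"])
E
```

```text
side (array([ 533.8, 1088.4,  721.3]), array([ 0.1, -0.9, -0.5]))
flap_bar [264, 376] 0.87
flap_hinge [273, 314] 0.7
sleeve_grip [248, 338] 0.66
viewer [280, 324] 0.76
specimen [286, 299] 0.6
hook_beside [338, 292] 0.92
hook_beside [324, 318] 0.61
hook_beside [278, 313] 0.28
jar_beside [240, 316] 0.91
jar_beside [236, 370] 0.8
top (array([ 427.5,   -3.1, 1253.4]), array([ 0.2, -0. , -1. ]))
flap_bar [309, 317] 0.93
flap_hinge [246, 320] 0.78
sleeve_grip [268, 385] 0.58
viewer [259, 341] 0.87
specimen [234, 314] 0.91
hook_beside [254, 264] 0.73
hook_beside [232, 239] 0.61
jar_beside [308, 440] 0.72
jar_beside [258, 339] 0.53
jar_beside [256, 266] 0.35
0.8
```

View pics/side0.png

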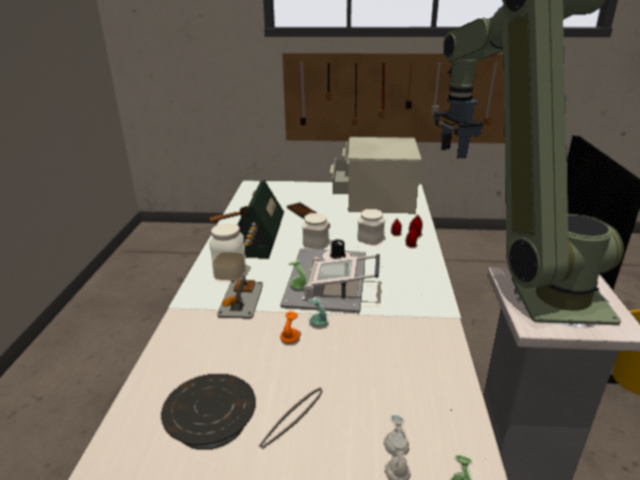

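View pics/top0.png

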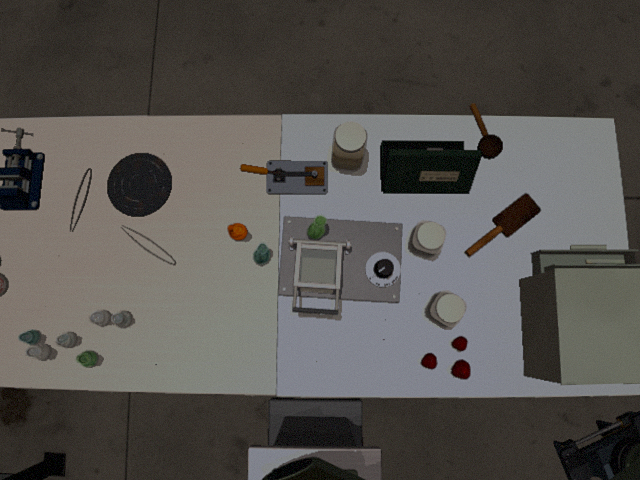

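The side picture shows the viewer at about (325,280), the bar at (376,265), the sleeve at (338,248) and jars at (316,230) and (370,226). In the top picture the plate is at (340,260), the bar at (317,309) and the sleeve at (384,268). The teal hook is at (262,254) and the orange look-alike at (238,231), to be left alone. The jars are at (429,238) and (447,309). The first is farther from the base, so it is jar_beside, and both should stay untouched.

Run:
```python
from h import *
np.set_printoptions(precision=1,suppress=True)
t=cv2.imread("pics/top0.png")
a=cv2.resize(t[205:325,270:410],None,fx=5,fy=5,interpolation=cv2.INTER_CUBIC)
b=cv2.resize(t[248:290,362:406],None,fx=6,fy=6,interpolation=cv2.INTER_CUBIC)
a=cv2.convertScaleAbs(a,alpha=1.2); cv2.imwrite("pics/crop1.png",a[:, :])
print("bar",tri(("side",(376,264)),("top",(317,309))))
print("sleeve",tri(("side",(338,248)),("top",(384.5,268))), atz("top",(384.5,268),64))
for c in[(286,217),(404,224),(399,302),(279,297)]: print(atz("top",c,14))
for n,c in(("jar",(429,238)),("jar2",(447,309)),("hook",(262,254)),("spec",(317,228))): print(n,atz("top",c,60))
```

```text
bar (array([477.5,  -3.6,  88.7]), np.float64(2.5099584204018575))
sleeve (array([ 579.6, -166.4,   44. ]), np.float64(1.4712474539472797)) [ 577.8 -163.8   64. ]
[712.5  76.   14. ]
[ 696.  -221.7   14. ]
[ 500.3 -204.8   14. ]
[510.6  90.   14. ]
jar [ 651.8 -273.3   60. ]
jar2 [ 481.5 -310.7   60. ]
hook [610.4 129.4  60. ]
spec [675.   -2.6  60. ]
```

View pics/crop1.png

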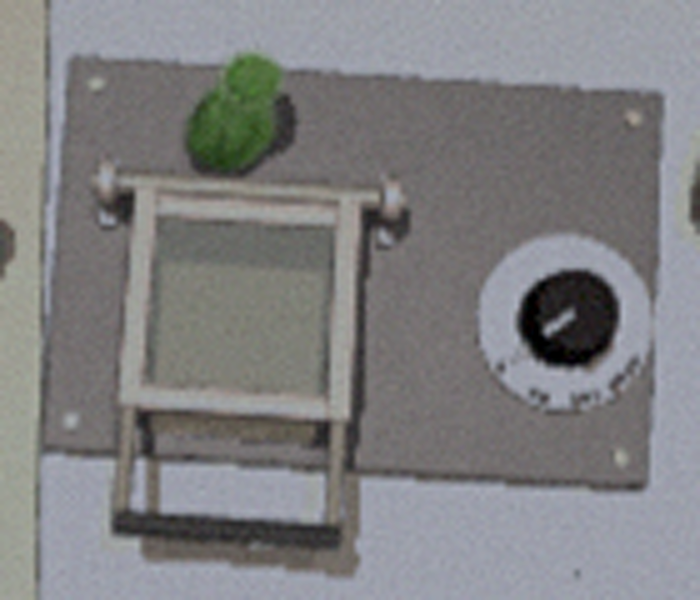

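Enlarged, the plate corners are at crop (70,58), (662,95), (648,488) and (45,452). The pointer and white line aim lower left, at the single dot (502,367), so the sleeve is at number one. The other groups are at (540,398) for two, (585,400) for three and (625,370) for four, so it needs +1.2 rad (69°) counter-clockwise. Next I fit the viewer pose.

Run:
```python
from h import *
from scipy.optimize import least_squares
np.set_printoptions(precision=2,suppress=True)
c=lambda x,y:np.array([270+x/5-.4,205+y/5-.4])
L=170
M=[((100,150,14),c(70,58)),((100,-150,14),c(662,95)),((-100,-150,14),c(648,488)),((-100,150,14),c(45,452)),
((30-L*np.sin(1.35),108,50+L*np.cos(1.35)),c(112,522)),((30-L*np.sin(1.35),2,50+L*np.cos(1.35)),c(340,535)),
((-20,-105,64),c(570,318)),((-20,-105,20),c(566,322)),((30,124,61),c(105,178)),((30,-14,61),c(393,195))]
def W(p,X):
    C,S=np.cos(p[2]),np.sin(p[2]); return np.array([p[0]+C*X[0]-S*X[1],p[1]+S*X[0]+C*X[1],X[2]])
f=lambda p:np.concatenate([proj("top",W(p,X))-u for X,u in M])
r=least_squares(f,[600,-60,-.05],loss="soft_l1"); p=r.x
print(p,f(p).reshape(-1,2))
S=[((30-L*np.sin(1.35),55,87.2),(376,264)),((-20,-105,52),(338,248)),((30,55,50),(314,273))]
for X,u in S: print("side",proj("side",W(p,X)),u)
for n,X in dict(sleeve=(-20,-105,52),hinge=(30,55,50),bar=(30-L*np.sin(1.35),55,87.2)).items(): print(n,W(p,X))
o=observe(); print(o["clock"],o["eef_pos"],o["tcp_rot"],o["q"])
```

```text
[607.04 -61.49  -0.06] [[-0.1  -0.41]
 [ 0.13 -0.42]
 [ 0.06  0.58]
 [-1.23 -0.19]
 [-0.13  0.27]
 [ 0.19  0.75]
 [ 1.46 -1.48]
 [-0.13 -0.01]
 [ 0.16  0.06]
 [-0.26  0.27]]
side [376.68 265.47] (376, 264)
side [337.3  245.71] (338, 248)
side [312.03 274.1 ] (314, 273)
sleeve [ 580.93 -165.14   52.  ]
hinge [640.2   -8.34  50.  ]
bar [474.61   1.36  87.2 ]
0.8 [ 213.69 -533.82  232.79] [[ 0.93  0.37  0.  ]
 [ 0.37 -0.93 -0.  ]
 [ 0.    0.   -1.  ]] [-1.21  0.32  1.56  0.    1.26 -0.02]
```

Emit:
{"op": "arm_command", "data": {
  "commands": [
    [[5,36,0,0,70],[12,74,0,0,70],[20,112,0,0,70],[30,150,0,0,70],[42,186,0,0,70],[58,220,0,0,70],[80,252,0,0,70],[110,278,0,0,70],[145,298,0,0,70],[180,314,0,0,70],[216,330,0,0,70],[252,342,0,0,70]]
  ]
}}

```text
clock: 1.8
eef_pos: [467.2, -190.0, 233.2]
tcp_rot: [[0.928, 0.373, 0.001], [0.373, -0.928, -0.0], [0.001, 0.001, -1.0]]
contact_force: [-0.3, -1.2, 0.5]
grip_width: 69.8
```

Emit:
{"op": "arm_command", "data": {
  "commands": [
    [[35,10,-5,0,70],[70,18,-15,0,70],[100,23,-30,0,70],[112,26,-50,0,70],[115,27,-75,0,70],[115,27,-95,0,70],[115,27,-95,0,70],[115,27,-95,0,70]]
  ]
}}

```text
clock: 2.47
eef_pos: [581.7, -162.8, 137.4]
tcp_rot: [[0.928, 0.373, -0.002], [0.373, -0.928, 0.0], [-0.001, -0.001, -1.0]]
contact_force: [0.4, -1.0, 0.9]
grip_width: 69.9
```

Run:
```python
from h import *
np.set_printoptions(precision=2,suppress=True)
o=observe(); print(o["clock"],o["eef_pos"],o["tcp_rot"],o["q"],o["contact_force"],o["grip_width"])
i=snapshot("side"); cv2.imwrite("pics/s1.png",cv2.resize(i[190:330,260:430],None,fx=4,fy=4,interpolation=cv2.INTER_CUBIC))
```

```text
2.4667 [ 581.71 -162.84  137.43] [[ 0.93  0.37 -0.  ]
 [ 0.37 -0.93  0.  ]
 [-0.   -0.   -1.  ]] [-0.29  0.44  1.63 -0.    1.07  0.9 ] [ 0.36 -1.01  0.88] 69.94564903745521
```

View pics/s1.png

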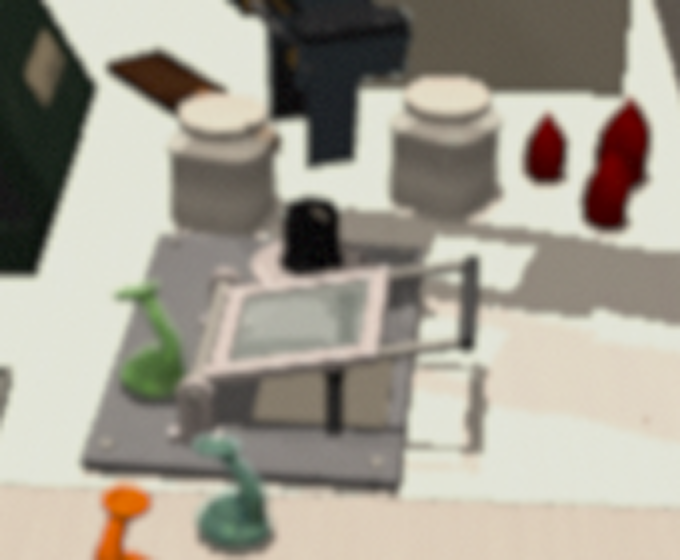

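The gripper sits over the sleeve (crop 312,235). The bar is at crop (470,303), which agrees with the fitted pose. Now I descend and grip.

Emit:
{"op": "arm_command", "data": {
  "commands": [
    [[-1,-2,-30,0,70],[-1,-2,-60,0,70],[-1,-2,-80,0,70],[-1,-2,-85,0,70],[-1,-2,-85,0,70],[-1,-2,-85,0,34],[-1,-2,-85,0,34],[-1,-2,-85,0,34],[-1,-2,-85,0,34],[-1,-2,-85,0,34],[-1,-2,-85,0,34]]
  ]
}}

```text
clock: 3.43
eef_pos: [582.0, -165.2, 54.8]
tcp_rot: [[0.928, 0.373, 0.003], [0.373, -0.928, -0.001], [0.002, 0.002, -1.0]]
contact_force: [-0.8, 1.2, 4.6]
grip_width: 39.1
```

Emit:
{"op": "arm_command", "data": {
  "commands": [
    [[0,0,0,6,34],[0,0,0,12,34],[0,0,0,18,34],[0,0,0,24,34],[0,0,0,30,34],[0,0,0,36,34],[0,0,0,42,34],[0,0,0,48,34],[0,0,0,54,34],[0,0,0,60,34],[0,0,0,66,34],[0,0,0,70,34]]
  ]
}}

```text
clock: 4.43
eef_pos: [580.9, -164.4, 54.9]
tcp_rot: [[-0.037, 0.999, -0.001], [0.999, 0.037, 0.004], [0.004, -0.001, -1.0]]
contact_force: [-2.5, 1.4, 3.2]
grip_width: 39.2
```

Emit:
{"op": "arm_command", "data": {
  "commands": [
    [[0,0,0,1,34],[0,0,0,1,34],[0,0,0,1,70],[0,0,0,1,70],[0,0,0,1,70],[0,0,0,1,70],[0,0,0,1,70],[0,0,25,1,70],[0,0,60,1,70],[0,0,100,1,70],[-30,0,130,1,70],[-60,0,130,1,70]]
  ]
}}

```text
clock: 5.43
eef_pos: [524.8, -165.7, 191.2]
tcp_rot: [[-0.055, 0.998, 0.012], [0.998, 0.055, -0.001], [-0.001, 0.012, -1.0]]
contact_force: [0.7, -0.5, 1.1]
grip_width: 69.9
```

Emit:
{"op": "arm_command", "data": {
  "commands": [
    [[-20,40,0,-3,60],[-40,80,0,-6,50],[-55,115,0,-6,44],[-55,150,0,-6,44],[-55,155,0,-6,44]]
  ]
}}

```text
clock: 5.85
eef_pos: [468.5, -6.7, 191.6]
tcp_rot: [[0.046, 0.999, 0.012], [0.999, -0.046, 0.0], [0.001, 0.012, -1.0]]
contact_force: [-0.1, -0.9, -0.1]
grip_width: 44.4
```

Run:
```python
from h import *
np.set_printoptions(precision=3,suppress=True)
o=observe(); print(o["clock"],o["eef_pos"],o["tcp_rot"],o["q"],o["contact_force"],o["grip_width"])
i=snapshot("top"); cv2.imwrite("pics/t2.png",cv2.resize(i[225:325,290:410],None,fx=6,fy=6,interpolation=cv2.INTER_CUBIC))
```

```text
5.85 [468.498  -6.711 191.639] [[ 0.046  0.999  0.012]
 [ 0.999 -0.046  0.   ]
 [ 0.001  0.012 -1.   ]] [-0.039  0.18   1.869  0.001  1.081  0.006] [-0.149 -0.853 -0.075] 44.36628451370318
```

View pics/t2.png

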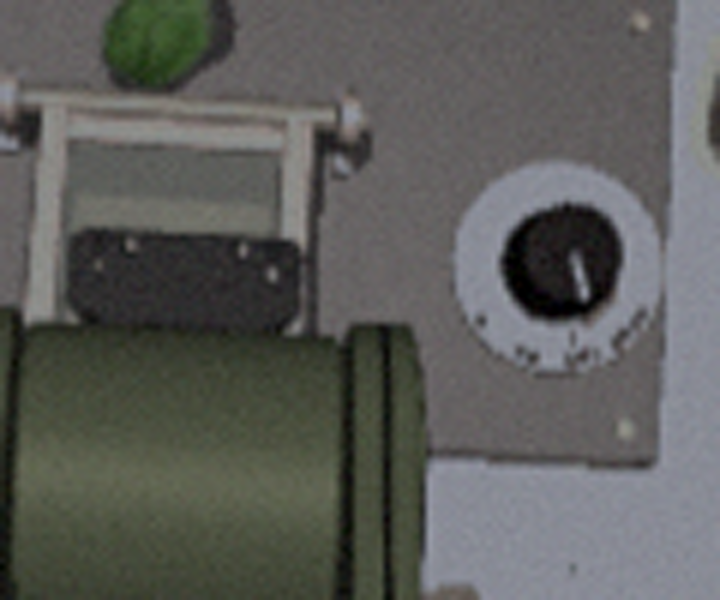

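The sleeve's white line, from (572,252) to (585,298), points at the three-dot group at (580,355), and the flap is still down. Now I descend on the bar.

Emit:
{"op": "arm_command", "data": {
  "commands": [
    [[6,8,-35,-1,44],[6,8,-65,-1,44],[6,8,-90,-1,44],[6,8,-104,-1,44],[6,8,-104,-1,44],[6,8,-104,-1,44]]
  ]
}}

```text
clock: 6.4
eef_pos: [475.6, -0.9, 87.2]
tcp_rot: [[0.064, 0.998, 0.011], [0.998, -0.064, -0.002], [-0.001, 0.012, -1.0]]
contact_force: [-0.0, 0.7, 0.9]
grip_width: 43.8
```

Run:
```python
from h import *
i=snapshot("side"); cv2.imwrite("pics/s3.png",cv2.resize(i[190:330,260:430],None,fx=4,fy=4,interpolation=cv2.INTER_CUBIC))
```

```text
(no output)
```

View pics/s3.png

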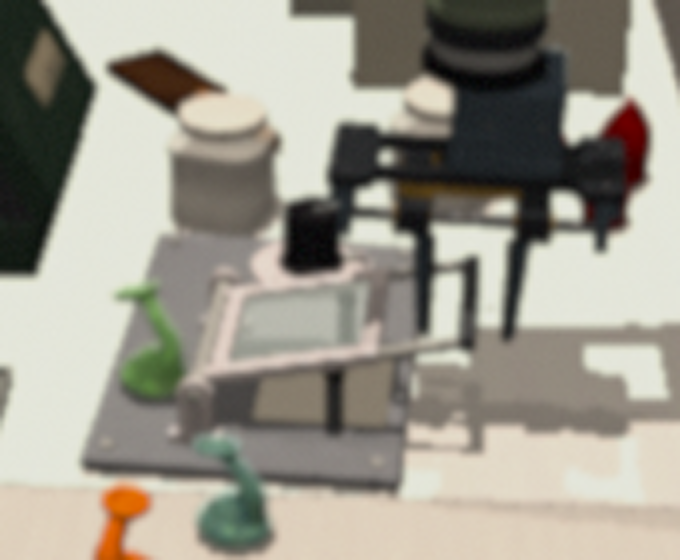

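The fingers, at crop x 423 and 512, straddle the bar at x 470, with no contact. Closing.

Emit:
{"op": "arm_command", "data": {
  "commands": [
    [[0,1,0,0,6],[0,1,0,0,6],[0,1,0,0,6],[0,1,0,0,6],[0,1,0,0,6],[0,1,0,0,6],[0,1,0,0,6]]
  ]
}}

```text
clock: 7.03
eef_pos: [474.6, 0.3, 88.3]
tcp_rot: [[0.063, 0.998, 0.01], [0.998, -0.063, -0.002], [-0.001, 0.01, -1.0]]
contact_force: [-4.5, 0.5, 5.7]
grip_width: 10.9
```

Run:
```python
from h import *
o=observe(); p=o["eef_pos"]; print(p,o["contact_force"],o["grip_width"])
for a in np.linspace(-1.35,-.1,23):
    r=170*(np.sin(a)+np.sin(1.35)); print(round(a,2),(r*np.cos(.06)).round(),(-r*np.sin(.06)).round(),(170*(np.cos(a)-np.cos(1.35))).round())
```

```text
[4.74550855e+02 3.26328176e-01 8.83098160e+01] [-4.46034915  0.54776793  5.70476504] 10.91566897332406
-1.35 0.0 -0.0 0.0
-1.29 2.0 -0.0 9.0
-1.24 5.0 -0.0 19.0
-1.18 9.0 -1.0 28.0
-1.12 13.0 -1.0 36.0
-1.07 17.0 -1.0 45.0
-1.01 22.0 -1.0 53.0
-0.95 27.0 -2.0 61.0
-0.9 33.0 -2.0 69.0
-0.84 39.0 -2.0 76.0
-0.78 46.0 -3.0 83.0
-0.73 53.0 -3.0 90.0
-0.67 60.0 -4.0 96.0
-0.61 68.0 -4.0 102.0
-0.55 76.0 -5.0 107.0
-0.5 85.0 -5.0 112.0
-0.44 93.0 -6.0 117.0
-0.38 102.0 -6.0 120.0
-0.33 111.0 -7.0 124.0
-0.27 120.0 -7.0 127.0
-0.21 130.0 -8.0 129.0
-0.16 139.0 -8.0 131.0
-0.1 149.0 -9.0 132.0
```

Emit:
{"op": "arm_command", "data": {
  "commands": [
    [[2,0,9,0,6],[5,0,19,0,6],[9,-1,28,0,6],[13,-1,36,0,6],[17,-1,45,0,6],[22,-1,53,0,6],[27,-2,61,0,6],[33,-2,69,0,6],[39,-2,76,0,6],[46,-3,83,0,6],[46,-3,83,0,6]]
  ]
}}

```text
clock: 7.95
eef_pos: [519.4, -2.4, 173.2]
tcp_rot: [[0.063, 0.998, 0.006], [0.998, -0.063, -0.001], [-0.0, 0.006, -1.0]]
contact_force: [-11.2, 1.5, 7.2]
grip_width: 11.5
```

Emit:
{"op": "arm_command", "data": {
  "commands": [
    [[8,0,4,0,6],[15,-1,10,0,6],[23,-1,16,0,6],[31,-2,21,0,6],[40,-2,26,0,6],[48,-3,31,0,6],[57,-3,34,0,6],[66,-4,38,0,6],[75,-4,41,0,6],[85,-5,43,0,6],[94,-5,45,0,6],[100,-6,46,0,6]]
  ]
}}

```text
clock: 8.95
eef_pos: [620.8, -8.5, 220.3]
tcp_rot: [[0.063, 0.998, 0.008], [0.998, -0.063, -0.001], [-0.001, 0.008, -1.0]]
contact_force: [-1.6, 1.3, 0.8]
grip_width: 11.3
```

Run:
```python
from h import *
i=snapshot("side"); cv2.imwrite("pics/s4.png",cv2.resize(i[170:320,260:420],None,fx=5,fy=5,interpolation=cv2.INTER_CUBIC)[:600])
o=observe(); p=o["eef_pos"]; print(p,o["contact_force"],o["grip_width"])
for n in("flap_bar","flap_hinge"): print(n,spot_point(n,"side")[:2])
for a in(-.3,-.2,-.1,0,.1):
    s=170*np.sin(a);print(a,proj("side",[640.2+s-0.06*0,-8.3-.06*s,50+170*np.cos(a)]))
print(proj("side",[640.2,-8.3,50]))
```

```text
[621.87743907  -8.57205375 220.28813657] [0.16844896 0.16992279 5.45595752] 11.185073400071746
flap_bar [{'point': [214.1, 315.8], 'score': 0.75}]
flap_hinge [{'point': [276.5, 313.0], 'score': 0.96}]
-0.3 [331.36244024 218.34998807]
-0.2 [324.63290996 216.45704189]
-0.1 [317.77226775 215.18064046]
0 [310.86335347 214.53504303]
0.1 [303.989244   214.52557232]
[312.0296345 274.1116662]
```

View pics/s4.png

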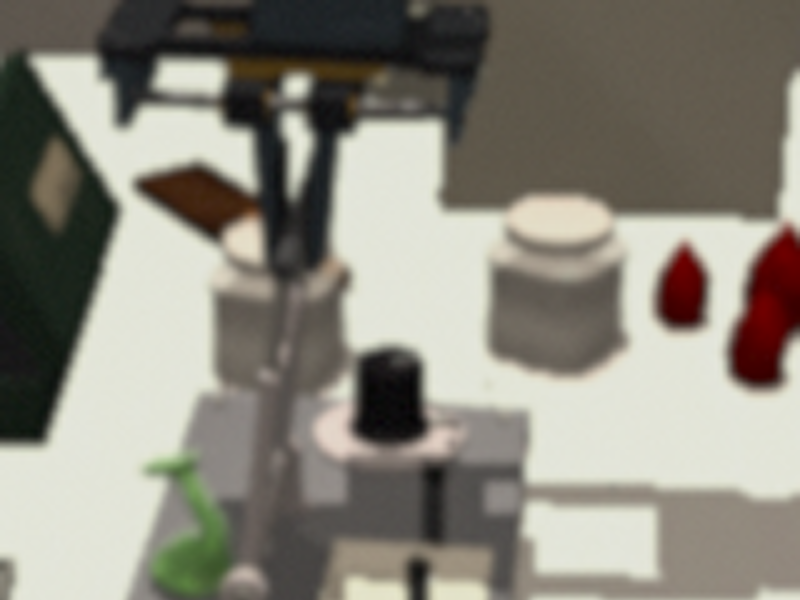

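The flap leans slightly to the front, with the bar at about (317,217) pixels. That matches an angle of about -0.1 rad, the same as the TCP gives. It needs +18 mm more in x.

Emit:
{"op": "arm_command", "data": {
  "commands": [
    [[5,0,0,0,6],[9,0,0,0,6],[13,-1,0,0,6],[16,-1,0,0,6],[18,-1,0,0,6],[18,-1,0,0,6],[18,-1,0,0,6],[18,-1,0,0,6],[18,-1,0,0,6],[18,-1,0,0,6]]
  ]
}}

```text
clock: 9.93
eef_pos: [639.1, -9.6, 220.8]
tcp_rot: [[0.063, 0.998, 0.01], [0.998, -0.063, -0.001], [-0.001, 0.01, -1.0]]
contact_force: [-1.0, -0.7, 5.2]
grip_width: 11.2
```

Run:
```python
from h import *
i=snapshot("side"); cv2.imwrite("pics/s5.png",cv2.resize(i[170:320,260:420],None,fx=5,fy=5,interpolation=cv2.INTER_CUBIC)[:700])
o=observe(); p=o["eef_pos"]; print(p,o["contact_force"],o["grip_width"],o["qvel"])
for n in("flap_bar","flap_hinge"): print(n,[spot_point(n,"side")[:1] for _ in range(3)])
def W(x,y,z): return [607.04+x+.06*y,-61.49-.06*x+y,z]
# near end of bar and near hinge boss, angle sweep
for a in(-.1,-.05,0,.05,.1): print(a,proj("side",W(30+170*np.sin(a),108,50+170*np.cos(a))),proj("side",W(30+115*np.sin(a),110,50+115*np.cos(a))))
print(proj("side",W(30,128,50)))
snapshot("top")
for n in("specimen","hook_beside","jar_beside"): print(n,[r["point"] for r in spot_point(n,"top")[:2]])
```

```text
[639.09032667  -9.62037333 220.83583605] [-1.23830575 -1.25755171  4.6507529 ] 11.013212721219888 [ 0.00060029  0.00161848  0.00060406  0.00015346 -0.00120962 -0.00120588]
flap_bar [[{'point': [213.3, 308.9], 'score': 0.72}], [{'point': [213.3, 308.9], 'score': 0.72}], [{'point': [213.3, 308.9], 'score': 0.72}]]
flap_hinge [[{'point': [272.8, 311.6], 'score': 0.72}], [{'point': [272.8, 311.6], 'score': 0.72}], [{'point': [272.8, 311.6], 'score': 0.72}]]
-0.1 [314.63454394 224.56143971] [312.56598673 245.44860372]
-0.05 [311.04492994 224.13776071] [310.1892101  245.15993885]
0 [307.45435596 223.87757771] [307.81082092 244.97700922]
0.05 [303.87368026 223.78130616] [305.43759204 244.9001766 ]
0.1 [300.31367421 223.84877883] [303.07625807 244.92946314]
[307.66081947 289.41169681]
specimen []
hook_beside [[256.1, 264.0], [233.9, 237.9]]
jar_beside [[241.6, 425.0], [307.1, 441.6]]
```

View pics/s5.png

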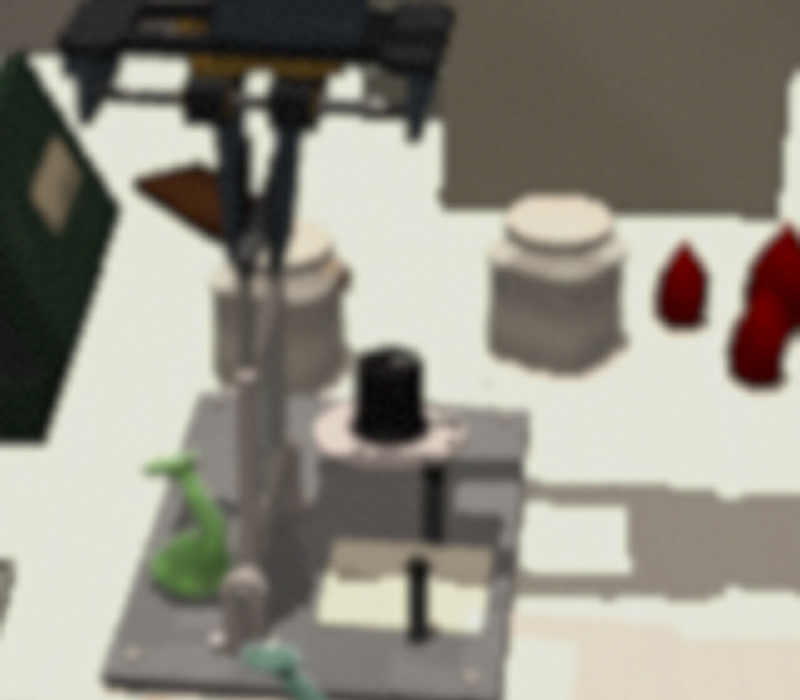

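The flap stands plumb: the near bar end at crop (246,245), the frame corner at (247,370) and the hinge boss at (243,580) line up as predicted for about 0 rad. The green hook, teal hook and jars stand where they were. Handing in.

```bash
python3 -c "
from plant import *
print(job_done()); print(observe()['eef_pos'])"
```

```text
the job is handed in; nothing more can be done
None
the job is handed in; nothing more can be done
```

I turned the sleeve from number one to number three with the flap still down. Then I pinched the flap by its bar, swung it upright and handed the job in with the gripper still holding it, at about 10 s of the 56 s allowed. `job_done()` gives no verdict, so the result rests on these last checks:

- **Sleeve:** after I let go, its white line pointed at the three-dot group while the flap was still down. I did not check it again from above after the swing.
- **Flap:** the grasp point was at x 639.1 mm and the fitted hinge at 640.2 mm, so it leans about -0.01 rad from upright. In the side picture the bar end, frame corner and hinge line up as expected for upright, within about 0.03 rad.
- **Grip:** the fingers were closed on the bar at 11 mm opening, about 1 mm under its 12 mm thickness, and the arm was still.
- **Hooks and jar:** all looked unmoved in the last side picture. The network missed the glass hook on the viewer in the last top view, although it showed clearly from the side. Its position for the jar was about 5 pixels (roughly 14 mm) from my first reading by eye. I put that down to reading error, since nothing touched the jar.

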